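# Tuck a sample board into the lapped rack

### The arm

A 7-joint arm with a two-finger parallel gripper is mounted at the origin on the work surface. World frame = base frame: x ahead of the robot, y to its left, z up, the work surface at z = 0. Lengths are in m, angles in rad, forces in N, time in s.
With the tool pointing down it reaches from about 0.425 to 0.925 m from the base axis. Payload 6.8 kg.
Tool frame: the origin (TCP) lies midway between the tips of the shut fingers; the grasp point (between the pads) lies 19 mm behind it; z points along the fingers, y is the line along which they close (so a half turn about z gives the same grasp; the last joint's range is limited). The gripper opens to 85 mm and grips with 20 to 120 N. Pads are 22 mm wide; open, the fingers measure 114 mm over their backs; the gripper's body (76 mm by 85 mm) begins 54 mm behind the grasp point. The pads swing forward as they close: fully open they stand 13 mm farther back than shut.
Start: joints at [1.029, 0.477, 0.022, 1.555, -0.011, 1.109, -0.083], TCP at [0.284, -0.612, 0.231] pointing down, gripper open.
Joint ranges: [-2.96, 2.96], [-0.34, 2.1], [-1.41, 1.46], [0.24, 2.44], [-1.37, 4.51], [0.17, 1.92], [-2.96, 2.96]. Speed limits (rad/s): [2.39, 2.39, 3.14, 3.14, 3.14, 3.14, 3.14].

### API

Orientations are given as a unit quaternion [w, x, y, z].
In Python, from station import * gives the robot as it stands.
- The arm moves only by the shell command python3 -m creep 'ROWS' [FORCE]. ROWS is JSON, a list of rows, each a list of 7 numbers: the gripper command: -1 is shut, 1 is fully open, values between are in proportion, then the shift along the world's x, y, z in mm, then the turn, a rotation vector about the world's x, y, z in rad. A call has 1 to 5 rows; each row shifts and turns the commanded pose from where the row before left it; what a row does not reach is not made up. A row lasts 1/8 s, in which the tool goes at most 62.5 mm and 10.7 degrees, less where a joint would pass 70% of its speed; a pose out of reach is approached as far as the arm can. A call is refused whole if a number of a shift passes 62.5 or a number of a turn 0.188, either way. A call with a gripper value outside its range is refused whole. The fingers move at their own pace and stop on an object; FORCE is the grip in N (left out, the last holds). Time passes only in rows, so rows that do not move let the fingers close. It gives the time, the measured TCP pose, the force, the opening and the grip force at its end, in the units of the state.
- get_obs(): the state, without advancing time (a new reading comes with each control period).
- read_camera(name): name is "scene" or "top" or "wrist"; returns (picture, depth): 400x640x3 uint8, red, green, blue; 400x640 float32, m along the optical axis (not along the pixel's ray), 0 where there is no reading.
- camera_params(name): a dict with "intrinsics" (3x3 intrinsics, pixels), "cam_to_world" (4x4, takes a point from camera to world coordinates); the wrist camera has in their place "mount" (4x4, takes a point from camera to tool coordinates, whose origin is the TCP and whose axes are the flange's). Camera axes: x right, y up, looking along -z (the intrinsics and any distortion apply to the point x, -y, -z); pixel columns grow to the right and rows downward; lengths in m; the calibration is good to about 2 mm. The wrist camera is an equidistant fisheye: a pixel r from the principal point sees the ray r / f radians off the axis. A picture is of the moment at which its call begins: read the wrist's pose just before it. camera_params takes no time and is no camera call.
- hand_in(): hands the job in; it is judged then, once.
The state is a dict: "t": time; "q": joint angles; "joint_vel": joint speeds; "joint_torque": joint torques, N m; "eef_pos": TCP position; "tool_rot": TCP orientation; "contact_force": force on the tool from outside, world axes, zero at the start; "torque": the same for the moment, N m; "gripper_width": opening from 0.0 (shut) to 1.0 (fully open); "grasp_force": force on a finger pad.
Only numpy, scipy, OpenCV 4.12 (cv2) and the standard library are available. Lean on these libraries where they do the work, as an engineer would, in place of code of your own. Each camera call takes 0.05 s, during which the arm holds its last target. There are 200 camera calls.

### The job

The sloping rack holds painter's sample boards lapped like roof slates, and one of the three places in the middle row is empty. Take the loose board from the bench by its wooden cleat and lay it face up in the empty place with the cleat at the low end. Slide it up the slope under the overlapping board until you feel it bear firmly against the hidden stop, without ramming it: the stop is set by hand, so its feel, not the neighbours' line, says when the board is home. Then let go and leave it lying there; do not disturb the jars or the brush pot.

Things in the scene. Friction and masses are not known exactly. Their poses are not given: they have to be found in the camera images.
- board: The loose sample board on the bench: plywood 150 (x) x 88 (y) x 8 mm, 0.15 to 0.31 kg, with paper labels. Origin: centre of its underside; +x points to its upper edge (the end that goes under the lap), z out of its face. On its face stands a dark wooden cleat 50 (x) x 20 (y) x 30 mm tall, gripped across its 20 mm.
- board_top_edge (a point): Middle of the loose board's upper edge, at its underside: 75 mm from the board's origin along its +x.
- board_cleat (a point): Centre of the loose board's cleat: 30 mm from the board's centre towards its lower edge (x = -30 mm), 23 mm above the underside; the cleat's top is 38 mm above the underside.
- rack: Fixed wooden rack, 312 mm wide (y), rising towards its own +x at 23 degrees (to the robot's left), 165 mm tall at the back. Origin: centre of its footprint on the bench; axes upright, turned with the rack. In them up the slope is (cos 23, 0, sin 23). Three places 92 mm apart, at y = -92, 0, 92 mm. The sliding surface, one plane, is 30 mm high at x = -136 and 116 mm at x = 66.5 mm (the stop line).
- rack_lap (a point): Middle of the lower edge of the fixed upper row (boards 8 mm thick, no cleats) that overhangs the sliding surface; this point is on its underside, 13 mm out from the sliding surface (the board is 8 mm thick). The edge runs along the rack's y over all three places, 65 mm down the slope from the stop line.
- rack_low (a point): Middle of the rack's low edge, on the sliding surface, 220 mm down the slope from the stop line. The lower row of fixed boards is flush with the sliding surface. Fitted boards and low side rails (10 mm high) make each place a channel about 96 mm wide for the 88 mm board. Wood friction: a board laid on the slope stays put.
- stop: The stop of the empty place, hidden under the overhanging board: a rigid batten 88 mm wide, 12 mm high, set by hand anywhere from 26 mm below to 10 mm above the stop line (this pose does not show it; it must be felt). Origin: middle of the empty place on the sliding surface, on the nominal stop line. Axes parallel to the rack's (upright, not sloping).
- fitted_a: A board already fitted in the middle row (fixed), the same size and shape as the loose one, with the same cleat. Origin: the middle of its upper edge at its underside, on the stop line; axes parallel to the rack's (upright). Its lower edge is 150 mm down the slope from there, 85 mm of it shows below the lap.
- fitted_b: The other fitted board (fixed), like fitted_a.
- dark_jar: Bystander: amber glass jar, 72 mm across, 100 mm tall, upright on the bench. Origin: centre of its underside.
- green_jar: Bystander: green glass jar, 62 mm across, 85 mm tall, upright on the bench. Origin: centre of its underside.
- brush_pot: Bystander: white pot, 72 mm across, 100 mm tall, with brushes up to 200 mm. Origin: centre of its underside.
Things that resemble listed ones, but are neither listed nor needed, are in the scene too. What is shaped like the board but blue or purple is not meant.

How it is judged:
On the way:
1. the board's upper edge bears on the hidden stop with at least 2 N (contact force between board and stop above 2 N and x of board_top_edge in the frame of stop above -0.03 m), for 0.1 s.
At the end, for the whole second after the job is handed in: The board lies still and flat on the slope (23 degrees within 3) in the empty place under the lap, having borne on the stop with 2 N or more; upper edge from about 28 mm below to 12 mm above the stop line, at most 8 mm from mid-place, square within 4 degrees; jars and pot upright (x of board_top_edge in the frame of stop between -0.027 and 0.012 m and y of board_top_edge in the frame of stop between -0.008 and 0.008 m and z of board_top_edge in the frame of stop between -0.015 and 0.01 m and angle between the y axis of board and the y axis of rack, either way round below 0.07 rad and angle between board's own z axis and vertical between 0.35 and 0.455 rad and linear speed of board below 0.01 m/s and angle between each of dark_jar, green_jar, brush_pot's own z axis and vertical below 0.1 rad); the robot touches nothing.
It fails at once if the board is rammed against the stop (over 30 N) (contact force between board and stop above 30 N).
It fails at once if the dark jar is disturbed (moved over 20 mm) (distance of dark_jar from where it was at the start of the episode above 0.02 m).
It fails at once if the green jar is disturbed (moved over 20 mm) (distance of green_jar from where it was at the start of the episode above 0.02 m).
It fails at once if the brush pot is disturbed (moved over 20 mm) (distance of brush_pot from where it was at the start of the episode above 0.02 m).
It also fails if it takes over 48 s, if anything falls off the work surface, if the arm or the gripper's body presses on something with over 40 N, if the wrist force passes 120 N, or if a joint passes its speed limit or range.

## Working session

There is one attempt and no reset: what is moved stays moved. The work goes in short steps, Python scripts to look and compute and a shell command to move; the robot and the scene stay as the last step left them, time stands still between calls to the robot, and variables do not carry over. Pictures are saved under pics/ and viewed, at most 10 in all, crops included, and the job is handed in when it is done.

```bash
mkdir -p pics; ls; python3 - <<'E'
from station import *
import cv2,numpy as np
o=get_obs();print(o)
for n in("scene","top"):
    p,d=read_camera(n);np.savez(f"{n}0.npz",p=p,d=d);cv2.imwrite(f"pics/{n}0.png",p[:,:,::-1]);print(n,camera_params(n),(d>0).mean())
E
```

```text
pics
{'t': 0.0, 'q': array([ 1.02889083,  0.47780961,  0.02233296,  1.55642201, -0.01154175,
        1.10933736, -0.0831223 ]), 'joint_vel': array([-0.00036157,  0.00126759,  0.00033549,  0.00043305, -0.0012463 ,
       -0.00055034, -0.00022053]), 'joint_torque': array([ 6.65163716e-04, -5.96447539e+01,  1.60798028e+00, -2.81196767e+01,
        1.23563441e-02,  9.27410438e-03, -2.57534555e-05]), 'eef_pos': array([ 0.28347382, -0.6119395 ,  0.23033165]), 'tool_rot': array([-8.91100745e-04,  9.76569662e-01,  2.15199535e-01, -2.46274511e-04]), 'contact_force': array([ 0.00075093, -0.13412798, -0.16414091]), 'torque': array([-0.02423274,  0.06235225,  0.01775714]), 'grasp_force': 0.0, 'gripper_width': 1.0024703354508362}
scene {'intrinsics': array([[395.57219025,   0.        , 317.17276607],
       [  0.        , 395.57219025, 197.7018941 ],
       [  0.        ,   0.        ,   1.        ]]), 'cam_to_world': array([[ 0.75003795, -0.56252268,  0.34786678,  0.83129713],
       [ 0.66135398,  0.64371815, -0.3850167 , -0.39261809],
       [-0.00734754,  0.51884021,  0.85483966,  0.99845774],
       [ 0.        ,  0.        ,  0.        ,  1.        ]])} 0.99609375
top {'intrinsics': array([[437.94270822,   0.        , 319.04991515],
       [  0.        , 437.94270822, 186.67586564],
       [  0.        ,   0.        ,   1.        ]]), 'cam_to_world': array([[ 0.00491395,  0.99537911, -0.09589727,  0.33566019],
       [-0.99998615,  0.00507218,  0.00140631,  0.01876691],
       [ 0.00188622,  0.09588903,  0.99539024,  1.39154838],
       [ 0.        ,  0.        ,  0.        ,  1.        ]])} 0.9960703125
```

View pics/scene0.png

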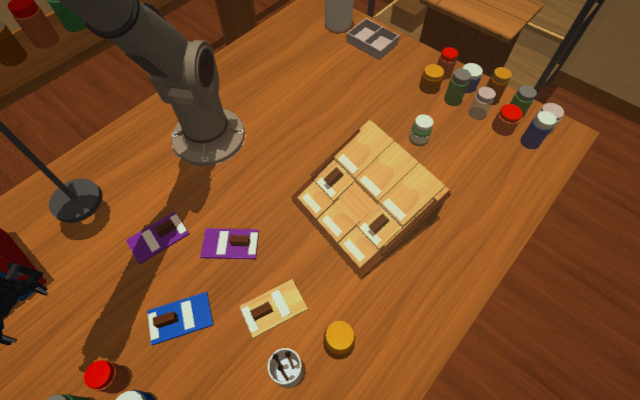

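View pics/top0.png

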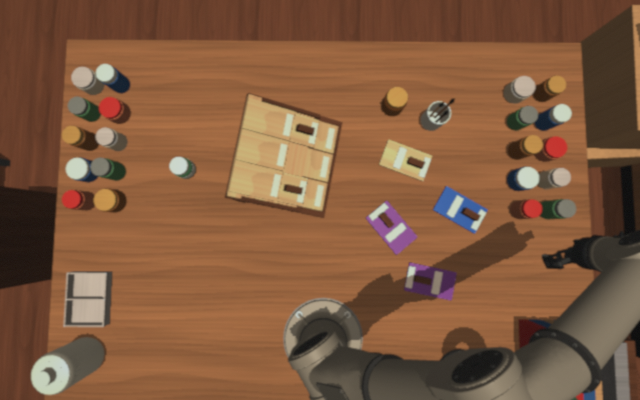

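The scene view shows the plain wood board at (273,307), with blue and purple lookalikes beside it. The rack is at (372,195), with its middle place empty. In the top view the board is at (406,159), with its cleat toward the right, so its +x points left. The amber jar is at (396,98), the pot at (438,113) and the green jar at (181,167).

Candidates in the top view are natural wood (406,159), blue (460,209), purple (391,228) and purple (430,281). Only the natural one is neither blue nor purple, so that is the board meant.

```bash
cat > h.py <<'E'
import numpy as np,cv2
from station import *
def cloud(n,d):
    c=camera_params(n);K=c["intrinsics"];v,u=np.mgrid[:400,:640]
    P=np.stack([(u-K[0,2])/K[0,0]*d,-(v-K[1,2])/K[1,1]*d,-d],-1)
    T=c["cam_to_world"];return P@T[:3,:3].T+T[:3,3]
E
python3 - <<'E'
from h import *
for n,(a,b,c,e) in {"top":(120,200,360,460),"scene":(260,350,220,320)}.items():
    z=np.load(n+"0.npz");W=cloud(n,z['d']);p=z['p']
    hsv=cv2.cvtColor(p,cv2.COLOR_RGB2HSV)
    print(n,"bench z",np.median(W[...,2][(W[...,2]<.03)&(W[...,2]>-.03)]))
    m=np.zeros(p.shape[:2],bool);m[a:b,c:e]=1
    f=m&(W[...,2]>.004)&(W[...,2]<.014)
    k,l,st,ce=cv2.connectedComponentsWithStats(cv2.morphologyEx(f.astype(np.uint8),cv2.MORPH_CLOSE,np.ones((7,7))))
    i=1+np.argmax(st[1:,4]);q=W[(l==i)]
    r=cv2.minAreaRect((q[:,:2]*1000).astype(np.float32));print("board",st[i],r,q[:,2].mean())
    t=(l==i)&(W[...,2]>.032);print("cleat top",cv2.minAreaRect((W[t][:,:2]*1000).astype(np.float32)),W[t].mean(0),t.sum())
    # rack
    if n=="top":
        R=np.zeros_like(m);R[85:225,215:350]=1
        R&=(W[...,2]>.02);k,l,st,ce=cv2.connectedComponentsWithStats(R.astype(np.uint8));i=1+np.argmax(st[1:,4])
        q=W[l==i];print("rack",st[i],cv2.minAreaRect((q[:,:2]*1000).astype(np.float32)),q[:,2].max(),np.percentile(q[:,2],[1,99]))
        for nm,(x,y) in dict(amber=(396,96),pot=(438,113),green=(180,166)).items():
            q=W[y-18:y+18,x-18:x+18].reshape(-1,3);q=q[q[:,2]>.07];print(nm,q.mean(0),q.min(0),q.max(0))
        cv2.imwrite("pics/crop_top.png",cv2.resize(p[80:225,215:475,::-1],None,fx=3,fy=3,interpolation=cv2.INTER_CUBIC))
E
```

```text
top bench z 0.0001625201750323768
board [ 360  120  100   80 4709] ((528.7633056640625, -188.62677001953125), (289.78460693359375, 487.061279296875), 12.205252647399902) 0.009524698307833125
cleat top ((475.78192138671875, -190.75851440429688), (79.98162841796875, 497.7379150390625), 42.901756286621094) [ 0.52988704 -0.24526715  0.3180855 ] 110
rack [  225    93   116   125 10136] ((533.08203125, 120.23779296875), (293.7967224121094, 350.606689453125), 79.36466217041016) 1.3915483821877646 [0.02406105 0.16734344]
amber [ 0.72970426 -0.21528781  0.10154088] [ 0.33566019 -0.24916666  0.07011679] [0.76588859 0.01876691 1.39154838]
pot [ 0.679429   -0.33627244  0.13280199] [ 0.33566019 -0.38127184  0.07004135] [0.72288683 0.01876691 1.39154838]
green [0.51842275 0.42686754 0.12187229] [0.33566019 0.01876691 0.07130291] [0.55009851 0.46672159 1.39154838]
scene bench z 8.50207135739689e-05
board [ 240  273   69   68 2102] ((670.6002197265625, -295.6128845214844), (170.4910125732422, 370.95867919921875), 67.71632385253906) 0.00930506362694276
cleat top ((684.1865844726562, -337.8392639160156), (49.741241455078125, 313.952392578125), 69.8895492553711) [ 0.59222308 -0.29773752  0.19761756] 24
```

View pics/crop_top.png

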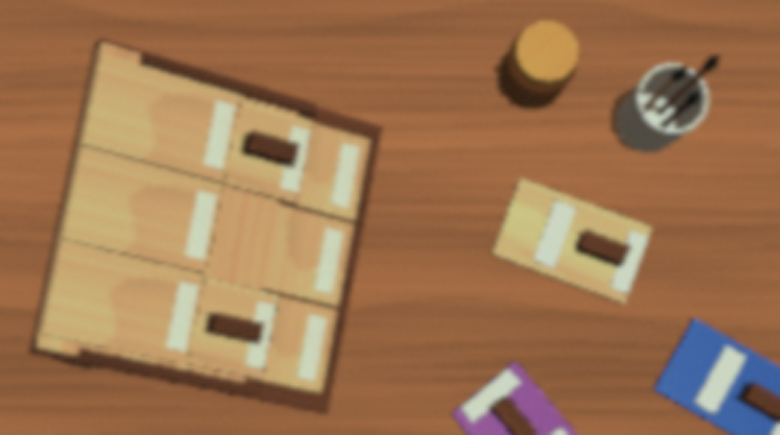

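The crop confirms the natural board at crop (572,241), with its cleat near the right end at (602,247). The middle place is empty at crop (245,240), between fitted boards whose cleats are at (270,148) and (235,327). I'll measure these now by colour and ray casting.

```bash
cat >> h.py <<'E'
def ray(n,uv):
    c=camera_params(n);K=c["intrinsics"];T=c["cam_to_world"]
    uv=np.atleast_2d(uv).astype(float)
    D=np.stack([(uv[:,0]-K[0,2])/K[0,0],-(uv[:,1]-K[1,2])/K[1,1],-np.ones(len(uv))],-1)@T[:3,:3].T
    return T[:3,3],D
def onz(n,uv,z):
    o,D=ray(n,uv);return o+D*((z-o[2])/D[:,2])[:,None]
E
python3 - <<'E'
from h import *
p={n:np.load(n+"0.npz")['p'] for n in("top","scene")}
d={n:np.load(n+"0.npz")['d'] for n in("top","scene")}
# board
a=p["top"];hsv=cv2.cvtColor(a,cv2.COLOR_RGB2HSV)
print("hsv board",hsv[150,393],hsv[152,400],"bench",hsv[190,380],"cleat",hsv[162,416],"fit cleat",hsv[129,305])
m=np.zeros((400,640),np.uint8);m[125:190,365:450]=1
f=((hsv[...,2]>140)|(hsv[...,2]<70)).astype(np.uint8)*m
f=cv2.morphologyEx(f,cv2.MORPH_OPEN,np.ones((3,3)));cs=cv2.findContours(f,0,1)[0];c=max(cs,key=cv2.contourArea)
q=onz("top",c[:,0],.008);r=cv2.minAreaRect((q[:,:2]*1000).astype(np.float32));print("board rect",r)
def cleats(n,box,vmax=95):
    h=cv2.cvtColor(p[n],cv2.COLOR_RGB2HSV);x0,y0,x1,y1=box
    m=np.zeros((400,640),np.uint8);m[y0:y1,x0:x1]=h[y0:y1,x0:x1,2]<vmax
    k,l,st,ce=cv2.connectedComponentsWithStats(m);return [(st[i,4],ce[i],cv2.minAreaRect(np.argwhere(l==i)[:,::-1].astype(np.float32))) for i in range(1,k) if st[i,4]>25]
C={}
for n,bx in dict(top=dict(B=(403,150,430,172),A=(290,120,320,140),Cc=(278,180,310,198)),scene=dict(B=(245,298,280,325),A=(320,163,348,195),Cc=(365,210,395,242))).items():
    for k,b in bx.items():
        r=cleats(n,b);print(n,k,r);W=cloud(n,d[n]);
        if r:
            u,v=r[0][1].astype(int);print(W[v-1:v+2,u-1:u+2].reshape(-1,3)[4])
W=cloud("top",d["top"]);ok=(d["top"]>.5)&(W[...,2]>.022)&(W[...,2]<.19)
R=np.zeros((400,640),np.uint8);R[85:225,215:350]=1;R*=ok
R=cv2.morphologyEx(R,cv2.MORPH_OPEN,np.ones((3,3)));k,l,st,ce=cv2.connectedComponentsWithStats(R);i=1+np.argmax(st[1:,4])
q=W[(l==i)&ok];print("rack",cv2.minAreaRect((q[:,:2]*1000).astype(np.float32)))
# slope plane in empty place & lower row
E
```

```text
hsv board [ 26  93 202] [ 46  23 214] bench [ 12 146 150] cleat [ 11 148  93] fit cleat [ 10 147  85]
board rect ((566.421875, -264.78399658203125), (206.88427734375, 272.5940856933594), 0.2913811206817627)
top B [(np.int32(70), array([414.65714286, 163.15714286]), ((414.4999694824219, 163.0), (14.862703323364258, 4.743415832519531), 18.43494987487793))]
[ 0.54231986 -0.2799515   0.03487783]
top A [(np.int32(103), array([304.26213592, 129.46601942]), ((304.3019104003906, 129.44338989257812), (16.20854377746582, 6.181224346160889), 15.945395469665527))]
[0.63077039 0.06251778 0.11279929]
top Cc [(np.int32(79), array([292.10126582, 189.        ]), ((292.3235778808594, 189.20590209960938), (16.249887466430664, 5.093247890472412), 14.03624439239502))]
[0.45162291 0.09623492 0.11263163]
scene B [(np.int32(69), array([263.01449275, 313.84057971]), ((262.939208984375, 313.8851623535156), (3.3791890144348145, 19.755260467529297), 62.10273361206055))]
[ 0.55604835 -0.2900372   0.03328285]
scene A [(np.int32(68), array([335.26470588, 178.88235294]), ((335.103759765625, 179.11322021484375), (3.870059013366699, 17.077404022216797), 47.48955154418945))]
[0.46243704 0.08924692 0.10420836]
scene Cc [(np.int32(49), array([380.30612245, 226.30612245]), ((380.75006103515625, 225.75003051757812), (2.1213202476501465, 18.384775161743164), 45.0))]
[0.64203157 0.05319288 0.10170662]
rack ((552.7079467773438, 121.15562438964844), (284.73980712890625, 312.3205261230469), 79.35469818115234)
```

```bash
python3 - <<'E'
from h import *
p={n:np.load(n+"0.npz")['p'] for n in("top","scene")}
for n,b in dict(top=(370,130,445,188),scene=(225,270,320,345)).items():
    h=cv2.cvtColor(p[n],cv2.COLOR_RGB2HSV);x0,y0,x1,y1=b
    m=np.zeros((400,640),np.uint8);m[y0:y1,x0:x1]=(h[y0:y1,x0:x1,2]>172)
    m=cv2.morphologyEx(m,cv2.MORPH_CLOSE,np.ones((9,9)))
    c=max(cv2.findContours(m,0,1)[0],key=cv2.contourArea)
    q=onz(n,c[:,0],.008)[:,:2]*1000;print(n,cv2.minAreaRect(q.astype(np.float32)))
def tri(a,b):
    o1,D1=ray("top",a);o2,D2=ray("scene",b);D1,D2=D1[0],D2[0]
    s=np.linalg.lstsq(np.stack([D1,-D2],1),o2-o1,rcond=None)[0];P,Q=o1+s[0]*D1,o2+s[1]*D2;return (P+Q)/2,np.linalg.norm(P-Q)
print("B",tri((414.66,163.16),(263,313.84)),onz("top",(414.66,163.16),.036))
A=tri((304.26,129.47),(380.5,226));C=tri((292.1,189),(335.2,179));print(A,C)
a=onz("top",[(304.26,129.47),(292.1,189)],.109);print(a,a.mean(0),np.degrees(np.arctan2(*(a[1]-a[0])[[1,0]]))-90)
E
python3 -m creep '[[0.2,37,46.5,0,0,0,0.112],[0.2,37,46.5,0,0,0,0.112],[0.2,37,46.5,0,0,0,0.112],[0.2,37,46.5,0,0,0,0.112]]'
python3 -m creep '[[0.2,37,46.5,0,0,0,0.112],[0.2,37,46.5,0,0,0,0.112],[0.2,32,42,0,0,0,0.112],[0.2,0,0,0,0,0,0]]'
python3 - <<'E'
from h import *
o=get_obs();p,d=read_camera("wrist");np.savez("w1.npz",p=p,d=d,pos=o["eef_pos"],rot=o["tool_rot"]);cv2.imwrite("pics/w1.png",p[:,:,::-1])
print(o["eef_pos"],o["tool_rot"],camera_params("wrist"))
E
```

```text
top ((557.8793334960938, -259.09478759765625), (149.5930633544922, 88.21537780761719), 69.46794891357422)
scene ((553.10888671875, -257.65484619140625), (233.42672729492188, 186.5638427734375), 41.26724624633789)
B (array([ 0.54760991, -0.28880916,  0.00058988]), np.float64(0.0019660284174492226)) [[ 0.54165432 -0.28176108  0.036     ]]
(array([0.63770258, 0.0636552 , 0.08048583]), np.float64(0.0024517591372671065)) (array([0.45509137, 0.09849693, 0.08158865]), np.float64(0.0018766101693847234))
[[0.63022648 0.06186148 0.109     ]
 [0.4519537  0.0961609  0.109     ]] [0.54109009 0.07901119 0.109     ] 79.10945276031197
t: 0.6
eef_pos: [0.4325, -0.4247, 0.231]
tool_rot: [-0.0, 0.904, 0.428, -0.0]
contact_force: [1.2, 0.3, 1.1]
gripper_width: 0.598
grasp_force: 0.0
t: 1.1
eef_pos: [0.5408, -0.2857, 0.231]
tool_rot: [-0.001, 0.818, 0.576, 0.001]
contact_force: [-0.7, -1.3, 0.5]
gripper_width: 0.604
grasp_force: 0.0
[ 0.54080944 -0.28566115  0.23103744] [-0.0008713   0.81750316  0.57592185  0.0013549 ] {'intrinsics': array([[309.70691629,   0.        , 319.29290887],
       [  0.        , 309.70691629, 197.1639215 ],
       [  0.        ,   0.        ,   1.        ]]), 'mount': array([[ 1.43330592e-03,  9.59925074e-01,  2.80253096e-01,
         7.18065611e-02],
       [ 9.99998973e-01, -1.36941581e-03, -4.23787893e-04,
        -1.29619472e-03],
       [-2.30216039e-05,  2.80253415e-01, -9.59926051e-01,
        -1.41569102e-01],
       [ 0.00000000e+00,  0.00000000e+00,  0.00000000e+00,
         1.00000000e+00]])}
```

View pics/w1.png

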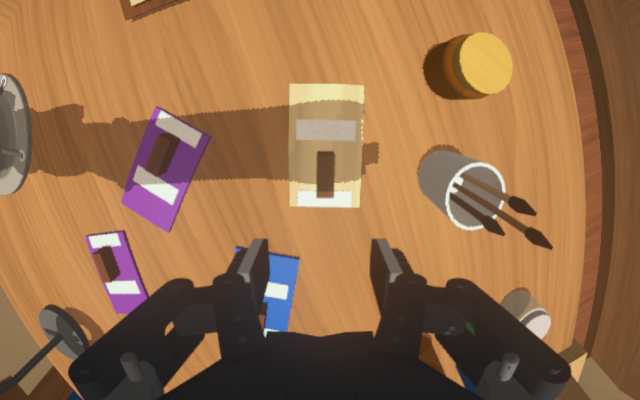

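The wrist view shows the natural board upright at (325,146), with its cleat at (325,174) on the near side. The pot is at (475,195) and the jar at (478,65).

```bash
cat >> h.py <<'E'
from scipy.spatial.transform import Rotation as Ro
def wray(pos,rot,uv):
    c=camera_params("wrist");K=c["intrinsics"];M=c["mount"];uv=np.atleast_2d(uv).astype(float)
    a=(uv[:,0]-K[0,2])/K[0,0];b=(uv[:,1]-K[1,2])/K[1,1];r=np.hypot(a,b);s=np.sin(r)/np.maximum(r,1e-9)
    D=np.stack([a*s,-b*s,-np.cos(r)],-1);R=Ro.from_quat(np.r_[rot[1:],rot[0]]).as_matrix()
    return pos+R@M[:3,3],D@M[:3,:3].T@R.T
def wonz(pos,rot,uv,z):
    o,D=wray(pos,rot,uv);return o+D*((z-o[2])/D[:,2])[:,None]
E
python3 - <<'E'
from h import *
z=np.load("w1.npz");pos,rot=z["pos"],z["rot"];h=cv2.cvtColor(z["p"],cv2.COLOR_RGB2HSV)
q=wonz(pos,rot,[(290,84),(364,85),(360,207),(289,206)],.008);print(q.mean(0),np.linalg.norm(np.diff(q,axis=0),axis=1),np.degrees(np.arctan2(*((q[0]+q[1]-q[2]-q[3])[[1,0]]))))
m=np.zeros((400,640),np.uint8);m[140:205,305:345]=(h[140:205,305:345,2]<85)
k,l,st,ce=cv2.connectedComponentsWithStats(m);i=1+np.argmax(st[1:,4]);print(st[i])
x,y,w,hh=st[i][:4]
print("cleat top corners z.038", wonz(pos,rot,[(x,y),(x+w,y),(x,y+hh),(x+w,y+hh)],.038).round(4),wonz(pos,rot,ce[i],.035))
print(2*np.degrees(np.arctan2(rot[2],rot[1])))
E
```

```text
[ 0.55651571 -0.26133806  0.008     ] [0.08600586 0.14863944 0.08827249] 69.44974304111929Traceback (most recent call last):
  File "<stdin>", line 5, in <module>
    return _wrapfunc(a, 'argmax', axis=axis, out=out, **kwds)
    return bound(*args, **kwds)
ValueError: attempt to get argmax of an empty sequence
```

```bash
python3 -m creep '[[0.2,5.7,-2.6,-52,0,0,-0.015],[0.2,0,0,-52,0,0,0],[0.2,0,0,-52,0,0,0],[0.2,0,0,-40,0,0,0],[0.2,0,0,-23,0,0,0]]' 40
python3 -m creep '[[0.2,0,0,0,0,0,0],[-1,0,0,0,0,0,0],[-1,0,0,0,0,0,0],[-1,0,0,0,0,0,0],[-1,0,0,0,0,0,0]]' 40
```

```text
t: 1.78
eef_pos: [0.5406, -0.2956, 0.0096]
tool_rot: [-0.001, 0.825, 0.564, -0.002]
contact_force: [0.3, 0.1, 1.0]
gripper_width: 0.596
grasp_force: 0.0
t: 2.4
eef_pos: [0.5444, -0.2951, 0.0139]
tool_rot: [0.001, 0.825, 0.566, 0.0]
contact_force: [-0.8, -0.6, 5.9]
gripper_width: 0.222
grasp_force: 40.6
```

```bash
python3 -m creep '[[-1,0,0,20,0,0,0],[-1,0,0,50,0,0,0],[-1,0,0,60,0,0,0],[-1,0,0,60,0,0,0],[-1,0,0,20,0,0,0]]' 40
python3 -m creep '[[-1,0,0,0,0,0,0],[-1,0,0,0,0,0,0]]'
python3 - <<'E'
from h import *
o=get_obs();p,d=read_camera("wrist");np.savez("w2.npz",p=p,d=d,pos=o["eef_pos"],rot=o["tool_rot"]);cv2.imwrite("pics/w2.png",p[:,:,::-1])
print(o["eef_pos"],o["tool_rot"],o["q"])
E
```

```text
t: 3.02
eef_pos: [0.545, -0.2943, 0.228]
tool_rot: [0.003, 0.824, 0.566, 0.002]
contact_force: [-0.4, -0.2, -3.5]
gripper_width: 0.228
grasp_force: 39.8
t: 3.28
eef_pos: [0.5423, -0.2936, 0.221]
tool_rot: [-0.001, 0.824, 0.566, -0.001]
contact_force: [0.8, 0.4, -3.8]
gripper_width: 0.228
grasp_force: 39.8
[ 0.54227001 -0.2935774   0.2210473 ] [-1.08495572e-03  8.24484339e-01  5.65883304e-01 -6.94929180e-04] [ 0.59641378  0.40725039 -0.26542024  1.69567316  0.11943723  1.0571277
 -0.07514624]
```

View pics/w2.png

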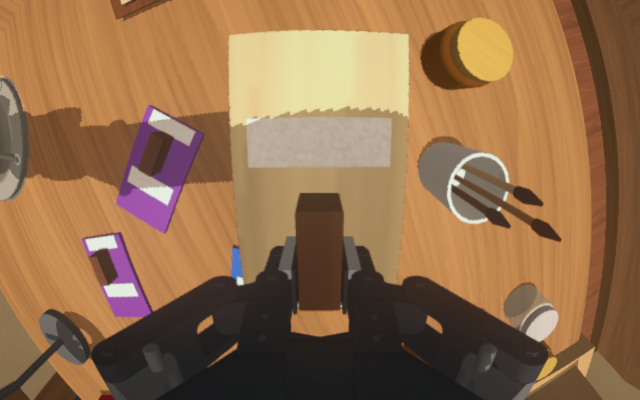

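```bash
python3 - <<'E'
from h import *
z=np.load("w2.npz")
o,D=wray(np.zeros(3),np.array([1.,0,0,0]),[(229,35),(318,31),(408,35)])
print("edge in tool:",o+D*((.006-o[2])/D[:,2])[:,None])
E
python3 -m creep '[[-1,-8.5,44.5,5,0,0,0.045],[-1,-8.5,44.5,5,0,0,0.045],[-1,-8.5,44.5,0,0,0,0.045],[-1,-8.5,44.5,0,0,0,0.045],[-1,0,0,0,0,0,0]]'
python3 -m creep '[[-1,0,0,0,0,0,0],[-1,0,0,0,0,0,0]]'
python3 - <<'E'
from h import *
o=get_obs();p,d=read_camera("wrist");np.savez("w3.npz",p=p,d=d,pos=o["eef_pos"],rot=o["tool_rot"]);cv2.imwrite("pics/w3.png",p[:,:,::-1])
print(o["eef_pos"],o["tool_rot"])
E
```

```text
edge in tool: [[ 0.11003252 -0.04486126  0.006     ]
 [ 0.10984852 -0.0019626   0.006     ]
 [ 0.11007491  0.04134149  0.006     ]]
t: 3.95
eef_pos: [0.5082, -0.1116, 0.231]
tool_rot: [-0.002, 0.768, 0.64, -0.0]
contact_force: [0.1, -1.1, -2.9]
gripper_width: 0.23
grasp_force: 39.9
t: 4.2
eef_pos: [0.5092, -0.1174, 0.2317]
tool_rot: [-0.0, 0.771, 0.637, -0.0]
contact_force: [0.5, -0.3, -2.8]
gripper_width: 0.225
grasp_force: 39.9
[ 0.5092006  -0.11737946  0.23165825] [-3.56189891e-04  7.71059582e-01  6.36762760e-01 -4.26921690e-04]
```

View pics/w3.png

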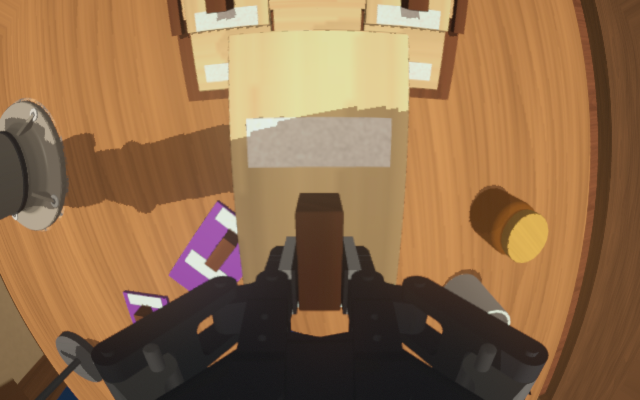

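```bash
python3 - <<'E'
from h import *
p=np.load("w3.npz")["p"];cv2.imwrite("pics/w3c.png",cv2.resize(p[0:110,160:480,::-1],None,fx=2.5,fy=2.5,interpolation=cv2.INTER_CUBIC))
E
```

```text
(no output)
```

View pics/w3c.png

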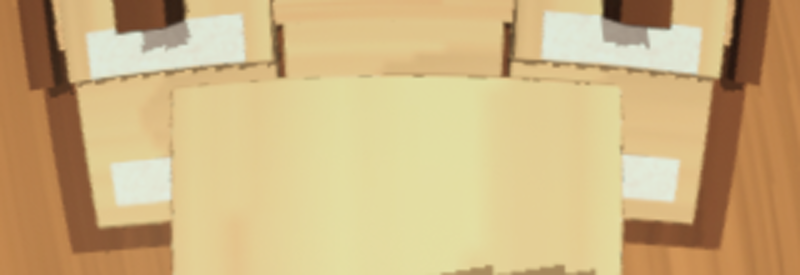

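The crop shows the channel symmetric about the held board. The fitted boards' inner lower corners are at crop (274,62) and (513,62), their outer ones at (70,80) and (722,78), and the rack's low corners at (99,228) and (693,222).

```bash
python3 - <<'E'
from h import *
z=np.load("w3.npz");pos,rot=z["pos"],z["rot"]
c=lambda l:np.array(l)/2.5+[160,0]
i=wonz(pos,rot,c([(274,62),(513,62)]),.0648);o=wonz(pos,rot,c([(70,80),(722,78)]),.0648);l=wonz(pos,rot,c([(99,228),(693,222)]),.03)
for q in(i,o,l):print(q.round(4),"mid",q.mean(0).round(4),"w",np.linalg.norm(q[1]-q[0]),"yaw",np.degrees(np.arctan2(*(q[0]-q[1])[[1,0]]))-90)
y=np.radians(79.3);u=np.array([np.cos(y),np.sin(y)]);v=np.array([-u[1],u[0]])
for C in [(.5527,.1212)]:
  for q in(i,o,l):
    e=q.mean(0)[:2]-C;print("rack x,y",e@u,e@v)
R=Ro.from_quat(np.r_[rot[1:],rot[0]]).as_matrix();print("edge mid world",pos+R@[.110,-.0018,.006],"tool yaw",2*np.degrees(np.arctan2(rot[2],rot[1])))
E
```

```text
[[0.4896 0.0489 0.0648]
 [0.5824 0.0309 0.0648]] mid [0.536  0.0399 0.0648] w 0.09456576785401967 yaw 79.03030979525482
[[0.4038 0.0669 0.0648]
 [0.6705 0.0164 0.0648]] mid [0.5372 0.0416 0.0648] w 0.27142932222409627 yaw 79.29111534008976
[[ 0.3918  0.0048  0.03  ]
 [ 0.6589 -0.0436  0.03  ]] mid [ 0.5254 -0.0194  0.03  ] w 0.2714788725827544 yaw 79.72990228564953
rack x,y -0.08295730428448769 0.0012930015689273044
rack x,y -0.08106651481185145 0.0004779314456595738
rack x,y -0.14319289120739204 0.00075562605712489
edge mid world [ 0.52822365 -0.00902303  0.2256377 ] tool yaw 79.10171063107606
```

```bash
cat >> h.py <<'E'
y_=np.radians(79.3);t_=np.radians(23);u_=np.array([np.cos(y_),np.sin(y_),0]);v_=np.array([-u_[1],u_[0],0]);k_=np.array([0,0,1.])
s_=u_*np.cos(t_)+k_*np.sin(t_);n_=-u_*np.sin(t_)+k_*np.cos(t_)
C_=np.array([.5508,.1154,0]);stop_=C_+.0665*u_+.116*k_
def tcp(s,n):return stop_+s_*(s-.110)+n_*(n+.0139)-.0018*v_
E
python3 - <<'E'
from h import *
o=get_obs();a=o["eef_pos"]
print(s_*10,n_*10)
for s,n in((-.082,.045),(-.080,.015),(-.08,.003)):
    b=tcp(s,n);print(b,((b-a)*1000).round(1));a=b
E
```

```text
[1.70907021 9.04499848 3.90731128] [-0.72545726 -3.83937407  9.20504853]
[ 0.52782844 -0.01586833  0.09519736] [  18.6  101.5 -136.6]
[ 0.53034663 -0.00254121  0.06836368] [  2.5  13.3 -26.8]
[0.53121718 0.00206604 0.05731762] [  0.9   4.6 -11. ]
```

```bash
python3 -m creep '[[-1,6.2,33.8,0,0.1315,-0.0249,0.002],[-1,6.2,33.8,-10,0.1315,-0.0249,0.002],[-1,6.2,33.8,-30,0.1315,-0.0249,0],[-1,0,0,-50,0,0,0],[-1,0,0,-46,0,0,0]]' 40
python3 -m creep '[[-1,0,0,0,0,0,0],[-1,0,0,0,0,0,0],[-1,0,0,0,0,0,0]]'
cat > st.py <<'E'
from h import *
o=get_obs();a=o["eef_pos"];w=o["tool_rot"];R=Ro.from_quat(np.r_[w[1:],w[0]]).as_matrix()
e=a+R@[.110,-.0018,.0139]-stop_;F=o["contact_force"]
print("t",o["t"],"edge s,n,v mm",(np.array([e@s_,e@n_,e@v_])*1000).round(1),"F s,n,v",np.array([F@s_,F@n_,F@v_]).round(1),"pitch",np.degrees(np.arcsin(R[2,0])).round(1),"yaw",np.degrees(np.arctan2(R[1,0],R[0,0])).round(1),"roll",np.degrees(R[2,1]).round(2),a)
E
python3 st.py
```

```text
t: 4.88
eef_pos: [0.5282, -0.0163, 0.0946]
tool_rot: [-0.127, 0.754, 0.625, 0.154]
contact_force: [0.9, -0.4, -2.7]
gripper_width: 0.223
grasp_force: 39.9
t: 5.25
eef_pos: [0.5297, -0.0151, 0.0984]
tool_rot: [-0.126, 0.754, 0.627, 0.155]
contact_force: [-0.5, 0.6, -3.0]
gripper_width: 0.225
grasp_force: 40.1
t 5.25 edge s,n,v mm [-79.7  47.4  -1.3] F s,n,v [-0.7 -2.9  0.6] pitch 23.0 yaw 79.5 roll 0.26 [ 0.52967008 -0.01507079  0.0983516 ]
```

```bash
python3 -m creep '[[-1,0.2,4,-9.2,0,0,0],[-1,0.4,3.7,-9.2,0,0,0],[-1,0.4,3.8,-9.2,0,0,0],[-1,0,0,0,0,0,0],[-1,0,0,0,0,0,0]]' 40
python3 st.py
python3 - <<'E'
from h import *
o=get_obs();p,d=read_camera("wrist");np.savez("w4.npz",p=p,d=d,pos=o["eef_pos"],rot=o["tool_rot"]);cv2.imwrite("pics/w4.png",cv2.resize(p[0:240,140:500,::-1],None,fx=2.2,fy=2.2))
E
```

```text
t: 5.88
eef_pos: [0.5291, -0.0031, 0.0686]
tool_rot: [-0.127, 0.754, 0.626, 0.154]
contact_force: [-0.0, 0.4, -2.1]
gripper_width: 0.225
grasp_force: 40.1
t 5.875 edge s,n,v mm [-80.6  15.6   1.4] F s,n,v [-0.5 -2.   0.1] pitch 23.0 yaw 79.5 roll 0.03 [ 0.52907213 -0.00311282  0.06863203]
```

View pics/w4.png

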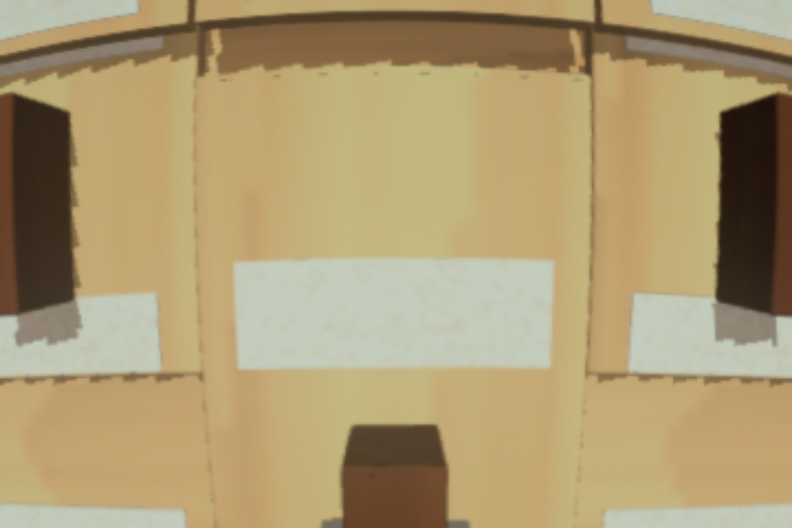

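The board sits centred in the channel: its edges are at crop 198 and 588, and the neighbour seams at 193 and 597. Its upper edge at row 72 is below the lap edge at row 20. I'll lower it until it touches.

```bash
python3 -m creep '[[-1,0.4,1.9,-4.6,0,0,0],[-1,0.4,1.9,-4.6,0,0,0],[-1,0,0,0,0,0,0]]' 40; python3 st.py
python3 -m creep '[[-1,0.1,0.8,-1.8,0,0,0],[-1,0,0,0,0,0,0]]' ; python3 st.py
python3 -m creep '[[-1,0.1,0.8,-1.8,0,0,0],[-1,0,0,0,0,0,0]]' ; python3 st.py
```

```text
t: 6.3
eef_pos: [0.5295, 0.0009, 0.0591]
tool_rot: [-0.128, 0.754, 0.626, 0.153]
contact_force: [-0.2, -0.4, -3.1]
gripper_width: 0.227
grasp_force: 40.1
t 6.3 edge s,n,v mm [-80.6   5.2   1.8] F s,n,v [-1.6 -2.7  0.2] pitch 23.0 yaw 79.5 roll -0.01 [0.529479   0.00093035 0.05907844]
t: 6.55
eef_pos: [0.5299, 0.0015, 0.0576]
tool_rot: [-0.127, 0.754, 0.626, 0.154]
contact_force: [-0.0, -0.3, -3.2]
gripper_width: 0.224
grasp_force: 40.1
t 6.55 edge s,n,v mm [-80.7   3.6   1.5] F s,n,v [-1.5 -2.8 -0. ] pitch 23.0 yaw 79.5 roll 0.03 [0.52988394 0.00145727 0.05762752]
t: 6.8
eef_pos: [0.53, 0.0023, 0.0558]
tool_rot: [-0.127, 0.754, 0.626, 0.154]
contact_force: [-0.0, -0.6, -3.3]
gripper_width: 0.226
grasp_force: 40.1
t 6.8 edge s,n,v mm [-80.6   1.7   1.6] F s,n,v [-1.8 -2.8 -0.1] pitch 23.0 yaw 79.5 roll 0.03 [0.529964   0.00226692 0.05582086]
```

```bash
for i in 1; do python3 -m creep '[[-1,0.1,0.6,-1.4,0,0,0],[-1,0,0,0,0,0,0]]' ; python3 st.py
python3 -m creep '[[-1,0.1,0.6,-1.4,0,0,0],[-1,0,0,0,0,0,0]]' ; python3 st.py; done | grep edge
```

```text
t 7.05 edge s,n,v mm [-80.7   0.5   1.4] F s,n,v [-0.4  3.5  1.8] pitch 23.0 yaw 79.5 roll 0.05 [0.53019601 0.00262139 0.05477591]
t 7.3 edge s,n,v mm [-80.7   0.4   1.4] F s,n,v [ 0.2 22.8  7.7] pitch 23.0 yaw 79.5 roll 0.04 [0.53021104 0.00264079 0.05473122]
```

```bash
cat >> st.py <<'E'
import sys
if len(sys.argv)>1 and F@s_<-float(sys.argv[1]): sys.exit(1)
E
python3 -m creep '[[-1,-0.1,-0.5,1.2,0,0,0],[-1,0,0,0,0,0,0]]' 30 >/dev/null; python3 st.py
python3 -m creep '[[-1,0.7,3.6,1.6,0,0,0],[-1,0.7,3.6,1.6,0,0,0],[-1,0,0,0,0,0,0]]' >/dev/null; python3 st.py
```

```text
t 7.55 edge s,n,v mm [-80.6   0.5   1.3] F s,n,v [0.1 8.8 3.2] pitch 23.0 yaw 79.5 roll 0.07 [0.53030945 0.00264857 0.05479076]
t 7.925 edge s,n,v mm [-73.7   0.4   0.5] F s,n,v [-2.9  5.   0.9] pitch 22.9 yaw 79.4 roll 0.11 [0.53212986 0.00882582 0.05752422]
```

```bash
python3 -m creep '[[-1,0.7,3.6,1.6,0,0,0],[-1,0.7,3.6,1.6,0,0,0],[-1,0.7,3.6,1.6,0,0,0],[-1,0.7,3.6,1.6,0,0,0]]' >/dev/null; python3 st.py 9 &&
python3 -m creep '[[-1,0.7,3.6,1.6,0,0,0],[-1,0.7,3.6,1.6,0,0,0],[-1,0.7,3.6,1.6,0,0,0],[-1,0,0,0,0,0,0]]' >/dev/null; python3 st.py 9 &&
python3 -m creep '[[-1,0.5,2.7,1.2,0,0,0],[-1,0.5,2.7,1.2,0,0,0],[-1,0,0,0,0,0,0]]' >/dev/null; python3 st.py
```

```text
t 8.425 edge s,n,v mm [-58.    0.4   0.5] F s,n,v [-4.4  3.  -0.5] pitch 22.9 yaw 79.4 roll 0.09 [0.5348053  0.02295729 0.06363481]
t 8.925 edge s,n,v mm [-44.8   0.5   0.7] F s,n,v [-3.1  2.9 -0.6] pitch 23.0 yaw 79.5 roll 0.09 [0.53693639 0.03493633 0.06878826]
t 9.3 edge s,n,v mm [-38.8   0.5   1.1] F s,n,v [-3.2  2.8 -0.5] pitch 23.0 yaw 79.5 roll 0.07 [0.53766219 0.04040697 0.07113702]
```

```bash
s(){ python3 st.py 8 | cut -c1-75; return ${PIPESTATUS[0]}; }
python3 -m creep '[[-1,0.1,0.9,0.4,0,0,0],[-1,0.2,0.9,0.4,0,0,0]]' 25 >/dev/null; s &&
python3 -m creep '[[-1,0.1,0.5,0.2,0,0,0],[-1,0.1,0.5,0.2,0,0,0]]' >/dev/null; s &&
python3 -m creep '[[-1,0.1,0.5,0.2,0,0,0],[-1,0.1,0.5,0.2,0,0,0]]' >/dev/null; s &&
python3 -m creep '[[-1,0.1,0.5,0.2,0,0,0],[-1,0.1,0.5,0.2,0,0,0]]' >/dev/null; s &&
python3 -m creep '[[-1,0.1,0.5,0.2,0,0,0],[-1,0.1,0.5,0.2,0,0,0]]' >/dev/null; s &&
python3 -m creep '[[-1,0.1,0.5,0.2,0,0,0],[-1,0.1,0.5,0.2,0,0,0]]' >/dev/null; s &&
python3 -m creep '[[-1,0.1,0.5,0.2,0,0,0],[-1,0.1,0.5,0.2,0,0,0]]' >/dev/null; s &&
python3 -m creep '[[-1,0.1,0.5,0.2,0,0,0],[-1,0.1,0.5,0.2,0,0,0]]' >/dev/null; s &&
python3 -m creep '[[-1,0.1,0.5,0.2,0,0,0],[-1,0.1,0.5,0.2,0,0,0]]' >/dev/null; s &&
python3 -m creep '[[-1,0.1,0.5,0.2,0,0,0],[-1,0.1,0.5,0.2,0,0,0]]' >/dev/null; s
```

```text
t 9.55 edge s,n,v mm [-37.3   0.5   1.1] F s,n,v [-4.9  4.   0.7] pitch 23.
t 9.8 edge s,n,v mm [-36.3   0.5   1.1] F s,n,v [-5.2  3.2  0.1] pitch 23.0
t 10.05 edge s,n,v mm [-35.4   0.5   1.1] F s,n,v [-5.4  4.1  0.5] pitch 23
t 10.3 edge s,n,v mm [-34.4   0.4   1.1] F s,n,v [-4.8  3.6  0.2] pitch 23.
t 10.55 edge s,n,v mm [-33.4   0.4   1. ] F s,n,v [-5.   5.1 -0.5] pitch 22
t 10.8 edge s,n,v mm [-32.4   0.4   1. ] F s,n,v [-5.7  4.6  0.5] pitch 22.
t 11.05 edge s,n,v mm [-31.4   0.4   1. ] F s,n,v [-6.2  5.5 -0.3] pitch 22
t 11.3 edge s,n,v mm [-30.4   0.4   0.9] F s,n,v [-6.3  5.2  0. ] pitch 22.
t 11.55 edge s,n,v mm [-29.4   0.4   0.9] F s,n,v [-5.9  5.   1.1] pitch 22
t 11.8 edge s,n,v mm [-28.4   0.3   0.9] F s,n,v [-5.9  5.2  0. ] pitch 22.
```

```bash
s(){ python3 st.py 10 | cut -c1-75; return ${PIPESTATUS[0]}; }
python3 -m creep '[[-1,0.1,0.5,0.3,0,0,0],[-1,0.1,0.5,0.3,0,0,0]]' 25 >/dev/null; s &&
python3 -m creep '[[-1,0.1,0.5,0.22,0,0,0],[-1,0.1,0.5,0.22,0,0,0]]' >/dev/null; s &&
python3 -m creep '[[-1,0.1,0.5,0.22,0,0,0],[-1,0.1,0.5,0.22,0,0,0]]' >/dev/null; s &&
python3 -m creep '[[-1,0.1,0.5,0.22,0,0,0],[-1,0.1,0.5,0.22,0,0,0]]' >/dev/null; s &&
python3 -m creep '[[-1,0.1,0.5,0.22,0,0,0],[-1,0.1,0.5,0.22,0,0,0]]' >/dev/null; s &&
python3 -m creep '[[-1,0.1,0.5,0.22,0,0,0],[-1,0.1,0.5,0.22,0,0,0]]' >/dev/null; s &&
python3 -m creep '[[-1,0.1,0.5,0.22,0,0,0],[-1,0.1,0.5,0.22,0,0,0]]' >/dev/null; s &&
python3 -m creep '[[-1,0.1,0.5,0.22,0,0,0],[-1,0.1,0.5,0.22,0,0,0]]' >/dev/null; s &&
python3 -m creep '[[-1,0.1,0.5,0.22,0,0,0],[-1,0.1,0.5,0.22,0,0,0]]' >/dev/null; s &&
python3 -m creep '[[-1,0.1,0.5,0.22,0,0,0],[-1,0.1,0.5,0.22,0,0,0]]' >/dev/null; s &&
python3 -m creep '[[-1,0.1,0.5,0.22,0,0,0],[-1,0.1,0.5,0.22,0,0,0]]' >/dev/null; s &&
python3 -m creep '[[-1,0.1,0.5,0.22,0,0,0],[-1,0.1,0.5,0.22,0,0,0]]' >/dev/null; s
```

```text
t 12.05 edge s,n,v mm [-26.6   0.4   1. ] F s,n,v [-5.9  3.6  0.2] pitch 23
t 12.3 edge s,n,v mm [-25.5   0.4   0.9] F s,n,v [-6.3  4.9  0.1] pitch 23.
t 12.55 edge s,n,v mm [-24.4   0.4   1. ] F s,n,v [-5.8  4.5 -0.1] pitch 23
t 12.8 edge s,n,v mm [-23.3   0.5   1. ] F s,n,v [-6.   3.7  0.3] pitch 23.
t 13.05 edge s,n,v mm [-22.1   0.5   1. ] F s,n,v [-5.3  4.5  0.3] pitch 23
t 13.3 edge s,n,v mm [-21.9   0.4   0.9] F s,n,v [-7.9  3.4 -0.6] pitch 22.
t 13.55 edge s,n,v mm [-21.9   0.3   1. ] F s,n,v [-10.7   4.5  -0. ] pitch
t 13.55 edge s,n,v mm [-21.9   0.3   1. ] F s,n,v [-10.7   4.5  -0. ] pitch
t 13.55 edge s,n,v mm [-21.9   0.3   1. ] F s,n,v [-10.7   4.5  -0. ] pitch
t 13.55 edge s,n,v mm [-21.9   0.3   1. ] F s,n,v [-10.7   4.5  -0. ] pitch
t 13.55 edge s,n,v mm [-21.9   0.3   1. ] F s,n,v [-10.7   4.5  -0. ] pitch
t 13.55 edge s,n,v mm [-21.9   0.3   1. ] F s,n,v [-10.7   4.5  -0. ] pitch
```

It has stalled at s = -22 mm with the force rising, which is the feel of the stop. I'll press slightly more, hold, ease off and let go.

```bash
python3 -m creep '[[-1,0.1,0.5,0.22,0,0,0],[-1,0.1,0.5,0.22,0,0,0],[-1,0,0,0,0,0,0],[-1,0,0,0,0,0,0]]' >/dev/null; python3 st.py
python3 -m creep '[[-1,-0.1,-0.9,-0.4,0,0,0],[-1,0,0,0,0,0,0]]' 20 >/dev/null; python3 st.py
python3 -m creep '[[-0.3,0,0,0,0,0,0],[-0.3,0,0,0,0,0,0],[-0.3,0,0,0,0,0,0]]'; python3 st.py
```

```text
t 14.05 edge s,n,v mm [-21.8   0.1   1. ] F s,n,v [-12.7   3.3   0.7] pitch 22.8 yaw 79.3 roll -0.04 [0.54025969 0.05587255 0.07777973]
t 14.3 edge s,n,v mm [-21.8   0.3   1.1] F s,n,v [-10.    5.4   1.3] pitch 22.9 yaw 79.3 roll -0.03 [0.54027224 0.05584794 0.07779342]
t: 14.68
eef_pos: [0.541, 0.0596, 0.079]
tool_rot: [-0.128, 0.753, 0.627, 0.154]
contact_force: [0.3, 0.5, -0.3]
gripper_width: 0.349
grasp_force: 0.0
t 14.675 edge s,n,v mm [-17.8   0.2   1.5] F s,n,v [ 0.4 -0.5 -0.2] pitch 23.1 yaw 79.5 roll 0.04 [0.54103447 0.05960395 0.07896104]
```

```bash
python3 -m creep '[[-0.3,-0.7,-3.8,9.2,0,0,0],[-0.3,-1.5,-7.7,18.4,0,0,0],[-0.3,-2.9,-15.4,36.8,0,0,0],[-0.3,-2.9,-15.4,36.8,0,0,0],[-0.3,0,0,0,0,0,0]]'
python3 -m creep '[[-0.3,0,-50,20,0,0,0],[-0.3,0,0,0,0,0,0]]' >/dev/null
python3 - <<'E'
from h import *
o=get_obs();p,d=read_camera("wrist");np.savez("w5.npz",p=p,d=d,pos=o["eef_pos"],rot=o["tool_rot"])
cv2.imwrite("pics/w5.png",p[:,:,::-1])
E
```

```text
t: 15.3
eef_pos: [0.5351, 0.0147, 0.1832]
tool_rot: [-0.124, 0.754, 0.626, 0.155]
contact_force: [0.4, 0.4, -0.5]
gripper_width: 0.351
grasp_force: 0.0
```

View pics/w5.png

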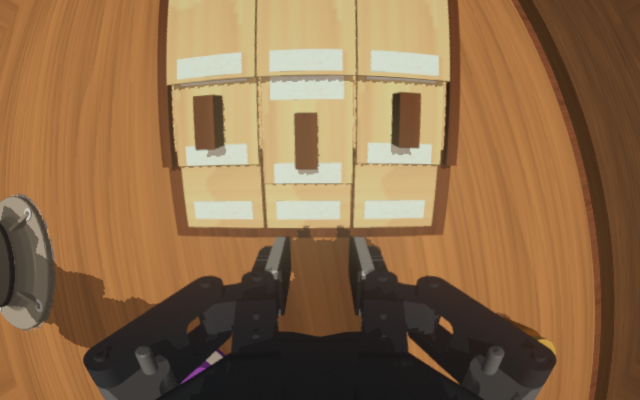

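The board lies square and centred under the lap. Its cleat is at (306,141), and its lower edge at row 184 is about 20 mm below the neighbours' edges at row 166. That agrees with where I felt the stop, and the gripper is clear.

```bash
python3 -c "
from station import *
print(hand_in())"
```

```text
the job is handed in; nothing more can be done
None
```

I laid the loose board in the empty middle place and slid it up until it bore on the hidden stop (about 13 N peak at the wrist, about 22 mm below the nominal stop line), then released it and handed the job in at about 16 s; no verdict came back.

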